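Show a freshly ground squeegee edge to the inspection camera

ROBOT

A 7-joint arm with a two-finger parallel gripper is mounted at the origin on the work surface. World frame = base frame: x ahead of the robot, y to its left, z up, the work surface at z = 0. Lengths are in mm, angles in rad, forces in N, time in s.
With the tool pointing down it reaches from about 425 to 1025 mm from the base axis. Payload 3.6 kg.
Tool frame: the origin (TCP) lies on the centre line of the jaws, within the pads' length; the fingertips stand 19 mm ahead of it and the grasp point (between the pads) is the TCP; z points along the fingers, y is the line along which they close (so a half turn about z gives the same grasp; the last joint's range is limited). The gripper opens to 85 mm and grips with 20 to 120 N. Pads are 22 mm wide; open, the fingers measure 114 mm over their backs; the gripper's body (76 mm by 85 mm) begins 54 mm behind the grasp point. The pads swing forward as they close: fully open they stand 13 mm farther back than shut.
Start: joints at [1.058, 0.591, 0.048, 1.609, -0.033, 0.943, -0.034], TCP at [294.834, -662.346, 250.302] pointing down, gripper open.
Joint ranges: [-2.69, 2.69], [-0.47, 2.24], [-1.27, 1.36], [0.19, 2.51], [-1.53, 4.68], [0.08, 2.07], [-3.09, 3.09]. Speed limits (rad/s): [2.57, 2.57, 3.14, 3.14, 3.14, 3.14, 3.14].

INTERFACE

Orientations are given as a unit quaternion [w, x, y, z].
In Python, from station import r gives the robot as it stands.
- The arm moves only by the shell command python3 -m creep 'ROWS' [OPENING] [FORCE]. ROWS is JSON, a list of rows, each a list of 2 entries, a list of its own where there are three numbers: the shift along the tool's x, y, z in cm, then the turn about the tool's z in degrees. In form: [[[tx, ty, tz], yaw], ...]. A call has 1 to 8 rows; each row shifts and turns the commanded pose from where the row before left it, along the tool's axes as they then stand; what a row does not reach is not made up. A row lasts 1/12 s, in which the tool goes at most 41.7 mm and 7.16 degrees, less where a joint would pass 70% of its speed; a pose out of reach is approached as far as the arm can. A call is refused whole if a number of a shift passes 4.17 or a number of a turn 7.16, either way. A call with a gripper value outside its range is refused whole. OPENING is the closure, from 0 (fully open) to 1 (shut), set as the call begins (- or left out, the last holds). The fingers move at their own pace and stop on an object; FORCE is the grip in N (left out, the last holds). Time passes only in rows, so rows that do not move let the fingers close. It gives the time, the measured TCP pose, the force, the opening and the grip force at its end, in the units of the state.
- r.get_obs(): the state, without advancing time (a new reading comes with each control period).
- r.grab_frame(name): name is "scene" or "top" or "wrist"; returns a dict with "color" (420x560x3 uint8, blue, green, red), "fov_y" (degrees; the focal length in pixels is half the picture's height over the tangent of half this angle, whatever the lens; pixels are square), "cx", "cy" (the principal point, pixels), "D" ([k1, k2, p1, p2, k3] as OpenCV has them; the pictures are not rectified), "R" (3x3) and "t" (3): a world point X has camera coordinates R X + t. Camera axes: x right, y down, z forward; pixel columns grow to the right and rows downward; lengths in mm; the calibration is good to about 2 mm. A picture is of the moment at which its call begins. There is no depth.
- r.finish_job(): hands the job in; it is judged then, once.
The state is a dict: "time_s": time; "joint_positions": joint angles; "qd": joint speeds; "tau": joint torques, N m; "tool_pos": TCP position; "ee_rot": TCP orientation; "contact_force": force on the tool from outside, world axes, zero at the start; "ft_torque": the same for the moment, N m; "gripper_width": finger opening in mm; "grasp_force": force on a finger pad.
Only numpy, scipy, OpenCV 4.12 (cv2) and the standard library are available. Lean on these libraries where they do the work, as an engineer would, in place of code of your own. Each camera call takes 0.05 s, during which the arm holds its last target. There are 200 camera calls.

TASK

The squeegee standing in the blade sharpener has just been ground and its edge has to be checked. Wind the sharpener's handwheel clockwise (seen from above) until the grinding head is fully against its park stop, then lift the squeegee out and show it to the inspection camera: the blade pointing straight down the lens with the middle of its edge about 12 cm in front of the lens, and the length of the edge level across the view. Finish still holding it there, motionless in the gripper; leave the head parked, do not bump the camera or its stand, and do not disturb the loose things on the bench.

Things in the scene. Friction and masses are not known exactly. Their poses are not given: they have to be found in the camera images.
- sharpener: Bench squeegee sharpener, fixed, grey. Origin on the bench under the slot's middle; y along the slot to the park stop, x to the rear (motor), z up. Bed y -290 to 250, x -75 to 180 mm. Slot: two steel rails along y, 34 mm apart inside, tops 101 mm high; cheeks at y = -118 and 118 mm as high. The squeegee stands loosely in it and lifts straight up. Handwheel at the -y end, park stop at +y.
- wheel_axis (a point): Point on the handwheel's vertical axis, 133 mm above the bench, level with crank (x = 70, y = -220 mm in the sharpener's frame). Aluminium wheel, 114 mm across, on a gearbox; rim top 97 mm, hub top 106 mm above the bench.
- crank (a point): Middle of the black upright crank handle on the wheel's rim, 50 mm from the wheel's axis: a cylinder 22 mm in diameter, from 101 to 155 mm above the bench (this point at 133 mm). It spins freely on its own pin: grip it from above and lead it round in a circle without turning the gripper.
- wheel (a joint): Angle of the handwheel, rad, growing clockwise as seen from above; a toothed belt couples it to the head: the head moves 16 mm per rad (100 mm per turn). It takes about 2 N at the crank and stays where it is left. Where the crank starts differs from run to run.
- head (a joint): Travel of the grinding head along the slot, m: its arm is at y = travel - 85 mm in the sharpener's frame. It starts anywhere from 0.03 to 0.14, where the arm is over the squeegee, which then cannot be lifted out; at 0.25 it meets the park stop (hard) and the head (70 mm wide along y) is clear of the squeegee.
- head_arm (a point): Top of the hold-down arm's end on the grinding head, right above the slot, 192 mm above the bench (head's highest point 202 mm). The arm is grey, 36 mm wide, with a small roller just above the squeegee; column and dark motor behind it.
- squeegee: 180 mm long (y), 100 tall (z); origin mid blade edge, z to the handle. Black rubber blade 9 mm thick (x) to z = 25, aluminium clamp 30 thick to z = 55, flat handle 22 thick from 55 to 100: grip it across x, fingertips not below z = 56. 0.3 to 0.47 kg. Stands blade down in the slot, y along it, up to 15 mm off its middle, edge 60 mm above the bench; same end for end. Not the wooden one.
- camera: Inspection camera, fixed on its stand: black barrel 38 mm in diameter with an aluminium ring light 48 mm across. Origin at the middle of the lens's front, 105 mm above the bench; z is the optical axis, pointing out of the lens 62 degrees above level, back towards the robot; y is level, across the view.
- focus (a point): Point in focus: on the optical axis, 120 mm in front of the lens, 211 mm above the bench. Nothing is there; the middle of the blade's edge belongs here.
- stand: The camera's stand, fixed: dark steel base plate 110 x 100 x 12 mm with two cheeks that carry the camera. Origin on the bench below the lens; its -x is the level direction in which the camera looks.
- tub: Bystander: closed white ink tub, 90 mm across, 100 mm tall; origin under its middle.
- jar: Bystander: closed jar, 60 mm across, 75 mm tall; origin under its middle.
- tape: Bystander: roll of tape lying flat, 100 mm across, 25 mm tall; origin under its middle.
- spanner: Bystander: steel spanner, 150 mm long, lying flat along its x.
- spatula: Bystander: palette knife with a wooden handle, 225 mm long, 20 mm high, lying flat along its x; origin where handle and blade meet.
- wood_squeegee: Bystander: wooden squeegee lying flat, 260 mm long (its y), 130 mm wide, 28 mm high; origin under the wooden part's middle.
Things that resemble listed ones, but are neither listed nor needed, are in the scene too. There is more than one size of the squeegee; the job needs the larger.

How it is judged (in metres and radians):
On the way, in this order (a step that is already met when the one before it is completed fails the run):
1. the grinding head is wound fully against its park stop, the squeegee still in its slot (value of joint head above 0.247 m and z of squeegee in the frame of sharpener below 0.068 m), for 0.2 s.
2. the squeegee is lifted clear of the sharpener, held in the fingers (height (world z) of squeegee above 0.11 m and contact force between the fingers and squeegee above 2 N), for 0.2 s.
At the end, for the whole second after the job is handed in: Held in the air by the fingers alone, at rest: edge middle within 20 mm of the point in focus (120 mm before the lens), blade pointing down the lens and edge level across the view, each within 10 degrees; head within 3 mm of its park stop; nothing else disturbed (distance between squeegee and focus below 0.02 m and angle between the z axis of squeegee and the z axis of camera, either way round below 0.18 rad and angle between squeegee's own z axis and vertical below 1.2 rad and angle between the y axis of squeegee and the y axis of camera, either way round below 0.18 rad and contact force between the fingers and squeegee above 2 N and contact force between squeegee and stand below 0.5 N and contact force between squeegee and sharpener below 0.5 N and linear speed of squeegee below 0.02 m/s and angular speed of squeegee below 0.15 rad/s and value of joint head above 0.247 m); the arm keeps its last pose, push and grip.
It fails at once if the camera or its stand is bumped (over 5 N) (contact force between any of the arm, the fingers, squeegee and stand above 5 N).
It fails at once if the squeegee is dropped or laid on the bench (height (world z) of squeegee below 0.045 m).
It fails at once if a loose thing on the bench is disturbed (moved over 25 mm) (distance of any of tub, jar, tape, spanner, spatula, wood_squeegee from where it was at the start of the episode above 0.025 m).
It also fails if it takes over 70 s, if anything falls off the work surface, if the arm or the gripper's body presses on something with over 40 N, if the wrist force passes 120 N, or if a joint passes its speed limit or range.

## Working session

There is one attempt and no reset: what is moved stays moved. The work goes in short steps, Python scripts to look and compute and a shell command to move; the robot and the scene stay as the last step left them, time stands still between calls to the robot, and variables do not carry over. Pictures are saved under pics/ and viewed, at most 13 in all, crops included, and the job is handed in when it is done.

```bash
ls; mkdir -p pics; cat > h.py <<'E'
import numpy as np, cv2
from station import r
def K(f):
    h=f["color"].shape[0]; F=h/2/np.tan(np.radians(f["fov_y"])/2)
    return np.array([[F,0,f["cx"]],[0,F,f["cy"]],[0,0,1.]])
def ray(f,uv):
    p=cv2.undistortPoints(np.array([[uv]],float),K(f),np.array(f["D"],float))[0,0]
    R=np.array(f["R"]);t=np.array(f["t"]).ravel()
    d=R.T@np.array([p[0],p[1],1]); return -R.T@t, d/np.linalg.norm(d)
def atz(f,uv,z):
    c,d=ray(f,uv); return c+d*(z-c[2])/d[2]
def tri(*obs):
    A=np.zeros((3,3));b=np.zeros(3);L=[ray(f,uv) for f,uv in obs]
    for c,d in L: P=np.eye(3)-np.outer(d,d);A+=P;b+=P@c
    X=np.linalg.solve(A,b); return X,[np.linalg.norm((np.eye(3)-np.outer(d,d))@(X-c)) for c,d in L]
def proj(f,X):
    R=np.array(f["R"],float);t=np.array(f["t"],float).ravel()
    return cv2.projectPoints(np.array(X,float).reshape(-1,1,3),cv2.Rodrigues(R)[0],t,K(f),np.array(f["D"],float))[0].reshape(-1,2)
def save(f,name):
    import pickle; pickle.dump(f,open(f"pics/{name}.pkl","wb")); cv2.imwrite(f"pics/{name}.png",f["color"])
def load(name):
    import pickle; return pickle.load(open(f"pics/{name}.pkl","rb"))
E
python3 - <<'E'
from h import *
for n in ("scene","top"):
    f=r.grab_frame(n); save(f,n); c,d=ray(f,(f["cx"],f["cy"])); print(n,c.round(),d.round(2),f["fov_y"])
o=r.get_obs(); print(o["tool_pos"],o["ee_rot"],o["time_s"],o["gripper_width"])
E
```

```text
pics
scene [1858.  272. 1426.] [-0.71 -0.13 -0.69] 42.57413978906766
top [ 415.   16. 1427.] [ 0.1   0.01 -1.  ] 54.69238913181256
[ 294.51149683 -661.70391512  249.26236865] [-9.78595038e-04  9.78153352e-01  2.07882145e-01 -2.74735037e-04] 0.1 85.38886853075536
```

View pics/scene.png

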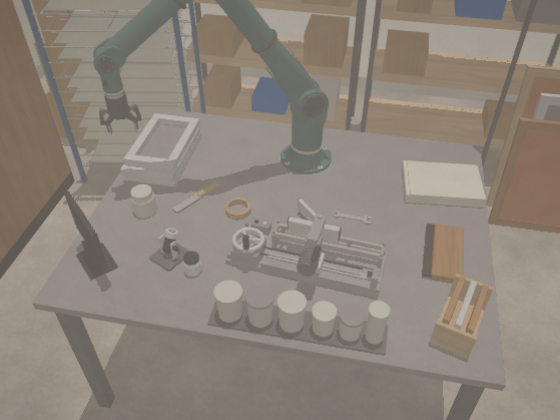

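View pics/top.png

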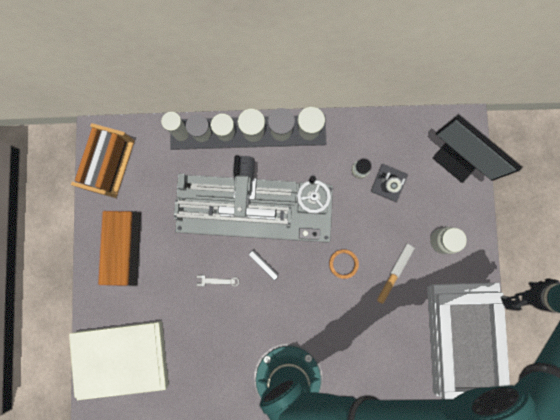

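```bash
python3 - <<'E'
from h import *
a=load("top")["color"][140:250,165:425]; b=load("scene")["color"][190:290,140:400]
cv2.imwrite("pics/z1.png",np.vstack([cv2.resize(a,(780,330),interpolation=cv2.INTER_CUBIC),cv2.resize(b,(702,270),interpolation=cv2.INTER_CUBIC,).__class__(0) if 0 else cv2.copyMakeBorder(cv2.resize(b,(702,270),interpolation=cv2.INTER_CUBIC),0,0,0,78,0)]))
f=load("top")
for n,p,z in [("wheelhub",(314,196),106),("crank",(312,180),155),("cam",(395,185),105),("bed corners",(176,236),30),("",(330,241),30),("",(178,176),30)]: print(n,atz(f,p,z).round())
E
```

```text
wheelhub [ 611. -100.  106.]
crank [655. -91. 155.]
cam [ 641. -368.  105.]
bed corners [496. 374.  30.]
 [ 465. -157.   30.]
 [706. 367.  30.]
```

View pics/z1.png

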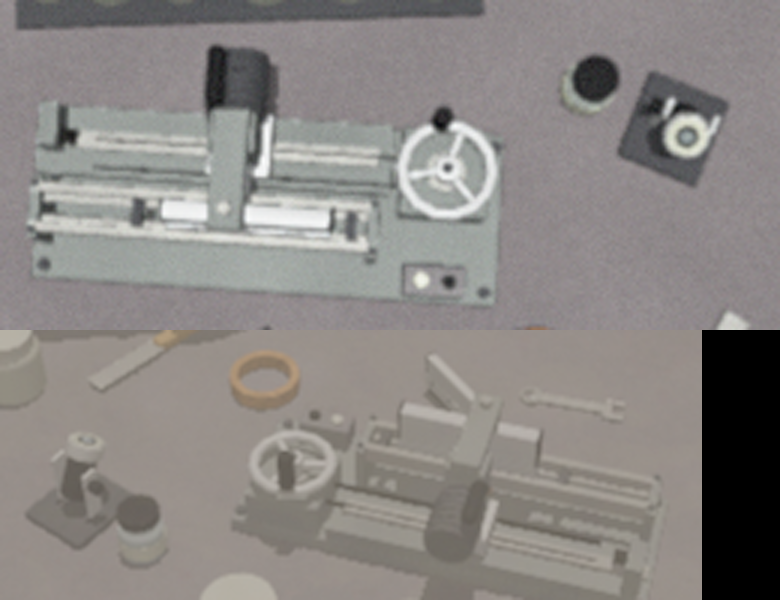

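```bash
python3 - <<'E'
from h import *
T=load("top");S=load("scene")
t=lambda u,v:(165+u/3,140+v/3); s=lambda u,v:(140+u/2.7,190+(v-330)/2.7)
for n,a,b in [("crank155",(442,120),(287,455)),("hub106",(448,168),(293,470)),("arm192",(223,209),(486,402)),("cam105",(688,136),(86,440)),("sqL?",(162,210),(540,430)),("sqR?",(330,218),(403,408))]:
    X,e=tri((T,t(*a)),(S,s(*b))); print(n,X.round(),np.round(e,1))
for n,a,z in [("bed",(34,276),25),("bed",(497,303),25),("bedfar",(36,104),25),("st",(653,72),12),("st",(727,104),12),("st",(695,185),12),("st",(620,150),12),("sqL",(162,212),160),("sqR",(330,220),160),("jar",(592,78),75)]: print(n,atz(T,t(*a),z).round())
E
python3 -m creep '[[[0,0,-4],0],[[0,0,-4],0],[[0,0,-4],0],[[0,0,-4],0],[[0,0,-4],0],[[0,0,-4],0],[[0,0,-4],0],[[0,0,-4],0]]' 0
```

```text
crank155 [657. -93. 148.] [0.1 0.1]
hub106 [ 615. -102.   77.] [2.5 2.5]
arm192 [562. 137. 193.] [0. 0.]
cam105 [ 640. -365.  103.] [0.9 0.9]
sqL? [566. 206. 162.] [1.3 1.3]
sqR? [554.  30. 155.] [1.7 1.7]
bed [510. 374.  25.]
bed [ 465. -159.   25.]
bedfar [712. 372.  25.]
st [ 733. -356.   12.]
st [ 692. -441.   12.]
st [ 597. -398.   12.]
st [ 641. -312.   12.]
sqL [565. 205. 160.]
sqR [551.  29. 160.]
jar [ 714. -270.   75.]
time_s: 0.77
tool_pos: [294.5, -661.7, 571.9]
ee_rot: [-0.0, 0.978, 0.208, -0.0]
contact_force: [0.4, -1.1, -0.6]
gripper_width: 85.2
grasp_force: 0.0
```

```bash
python3 -m creep '[[[0,0,0],-6.8],[[0,0,0],-6.8],[[0,0,0],-6.8],[[0,0,0],-6.8],[[0,0,0],-6.8],[[0,0,0],-6.8],[[0,0,0],-6.8],[[0,0,0],-6.8]]' |tail -5
python3 -m creep '[[[0,0,0],-6.8],[[2.9,2.5,0],0],[[2.9,2.5,0],0],[[2.9,2.5,0],0],[[2.9,2.5,0],0],[[2.9,2.5,0],0],[[2.9,2.5,0],0],[[2.9,2.5,0],0]]' |head -3
python3 -m creep '[[[2.9,2.5,0],0],[[2.9,2.5,0],0],[[2.9,2.5,0],0],[[2.9,2.5,0],0],[[2.9,2.5,0],0],[[2.9,2.5,0],0],[[0,0,0],0]]' 
python3 -m creep '[[[0,0,-4],0],[[0,0,-4],0],[[0,0,-4],0],[[0,0,-4],0],[[0,0,-4],0],[[0,0,-4],0]]' 
python3 - <<'E'
from h import *
print(r.get_obs()["joint_positions"])
E
```

```text
tool_pos: [294.7, -662.2, 569.4]
ee_rot: [-0.001, 0.773, 0.634, 0.0]
contact_force: [0.3, 0.5, 0.4]
gripper_width: 85.2
grasp_force: 0.0
time_s: 2.1
tool_pos: [487.0, -473.2, 569.7]
ee_rot: [-0.001, 0.736, 0.677, -0.0]
time_s: 2.68
tool_pos: [656.2, -303.3, 568.1]
ee_rot: [-0.003, 0.731, 0.682, 0.004]
contact_force: [1.2, 1.8, -0.2]
gripper_width: 85.6
grasp_force: 0.0
time_s: 3.18
tool_pos: [647.0, -315.0, 769.2]
ee_rot: [0.002, 0.737, 0.676, 0.005]
contact_force: [0.1, -1.3, -0.8]
gripper_width: 85.5
grasp_force: 0.0
[ 0.35543602  0.51743847  0.11092929  0.55904605 -0.07147649  2.05907064
  0.33179764]
```

```bash
python3 -m creep '[[[0,0,-3],0],[[0,0,-3],0],[[0,0,-3],0],[[0,0,-3],0]]'; python3 -m creep '[[[0,0,0],0],[[0,0,2],0],[[0,0,2],0],[[0,0,2],0],[[0,0,2],0],[[0,0,2],0],[[0,0,2],0],[[0,0,0],0]]' 
python3 - <<'E'
from h import *
print(r.get_obs()["joint_positions"])
E
```

```text
time_s: 3.52
tool_pos: [612.2, -300.2, 825.1]
ee_rot: [0.036, 0.738, 0.674, 0.018]
contact_force: [1.0, 0.3, 0.3]
gripper_width: 85.7
grasp_force: 0.0
time_s: 4.18
tool_pos: [621.1, -303.1, 699.0]
ee_rot: [0.031, 0.738, 0.674, 0.016]
contact_force: [0.3, -0.4, -0.7]
gripper_width: 85.5
grasp_force: 0.0
[ 0.25753639  0.36022123  0.23036247  0.98397725 -0.08962594  1.73600524
  0.36273838]
```

```bash
cat >> h.py <<'E'
from scipy.spatial.transform import Rotation as Ro
def rot(o): q=o["ee_rot"]; return Ro.from_quat([q[1],q[2],q[3],q[0]]).as_matrix()
def plan(P):
    o=r.get_obs(); R=rot(o); d=R.T@(np.array(P,float)-o["tool_pos"]); 
    print("pos",np.round(o["tool_pos"],1),"z",R[:,2].round(3),"y",R[:,1].round(3),"shift cm",(d/10).round(2),"rows",np.ceil(np.linalg.norm(d)/41).astype(int))
E
python3 - <<'E'
from h import *
f=r.grab_frame("wrist"); save(f,"w1"); c,d=ray(f,(f["cx"],f["cy"])); print(c.round(),d.round(2),f["fov_y"])
plan((657,-93,240))
E
```

```text
[ 619. -229.  821.] [ 0.04 -0.31 -0.95] 67.57202398659848
pos [ 621.4 -303.3  701.7] z [ 0.069 -0.026 -0.997] y [ 0.994 -0.089  0.071] shift cm [22.18 -1.6  45.74] rows 13
```

View pics/w1.png

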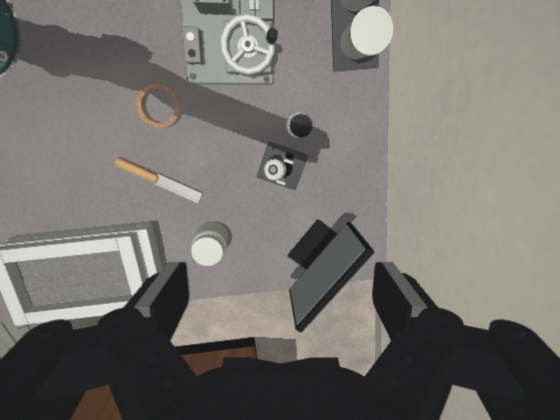

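```bash
python3 - <<'E'
from h import *
T=load("top");S=load("scene");W=load("w1")
t=lambda u,v:(165+u/3,140+v/3); s=lambda u,v:(140+u/2.7,190+(v-330)/2.7)
for n,a,b,w in [("crank155",(442,120),(287,455),(272,35)),("cam105",(688,136),(86,440),(274,169))]:
    X,e=tri((T,t(*a)),(S,s(*b)),(W,w)); print(n,X.round(),np.round(e,1))
print("hub",tri((T,t(448,168)),(W,(248,44))))
c=[atz(W,p,12) for p in [(268,142),(307,153),(297,188),(258,177)]]; print(np.round(c))
print(np.degrees(np.arctan2(*(c[1]-c[0])[1::-1])),np.degrees(np.arctan2(*(c[2]-c[3])[1::-1])))
plan((657,-93,240))
E
```

```text
crank155 [658. -95. 146.] [2.3 3.  5.1]
cam105 [ 640. -366.  103.] [0.7 1.3 1. ]
hub (array([ 612.67802472, -102.48924255,   94.72581988]), [np.float64(0.08888080020800837), np.float64(0.08888080020798506)])
[[ 635. -314.   12.]
 [ 733. -351.   12.]
 [ 700. -441.   12.]
 [ 600. -401.   12.]]
-21.031228402172072 -22.015646251029175
pos [ 621.4 -303.3  701.7] z [ 0.069 -0.026 -0.997] y [ 0.994 -0.089  0.071] shift cm [22.18 -1.6  45.74] rows 13
```

```bash
python3 -m creep '[[[1.58,-0.1,3.26],0],[[1.58,-0.1,3.26],0],[[1.58,-0.1,3.26],0],[[1.58,-0.1,3.26],0],[[1.58,-0.1,3.26],0],[[1.58,-0.1,3.26],0],[[1.58,-0.1,3.26],0]]' |head -2
python3 -m creep '[[[1.58,-0.1,3.26],0],[[1.58,-0.1,3.26],0],[[1.58,-0.1,3.26],0],[[1.58,-0.1,3.26],0],[[1.58,-0.1,3.26],0],[[1.58,-0.1,3.26],0],[[1.58,-0.1,3.26],0],[[0,0,0],0]]'
python3 - <<'E'
from h import *
f=r.grab_frame("wrist"); save(f,"w2"); c,d=ray(f,(f["cx"],f["cy"])); print(c.round(),d.round(2))
print(proj(f,[(657,-93,155),(612,-101,106)]).round())
plan((657,-93,140))
E
```

```text
time_s: 4.82
tool_pos: [642.9, -199.6, 474.9]
time_s: 5.48
tool_pos: [660.1, -90.5, 237.8]
ee_rot: [0.031, 0.736, 0.676, 0.015]
contact_force: [-1.6, 1.3, -1.4]
gripper_width: 85.9
grasp_force: 0.0
[658. -16. 360.] [ 0.04 -0.31 -0.95]
[[268. 223.]
 [215. 217.]]
pos [661.6 -93.3 241.2] z [ 0.068 -0.027 -0.997] y [ 0.994 -0.086  0.071] shift cm [ 0.21 -1.17 10.06] rows 3
```

View pics/w2.png

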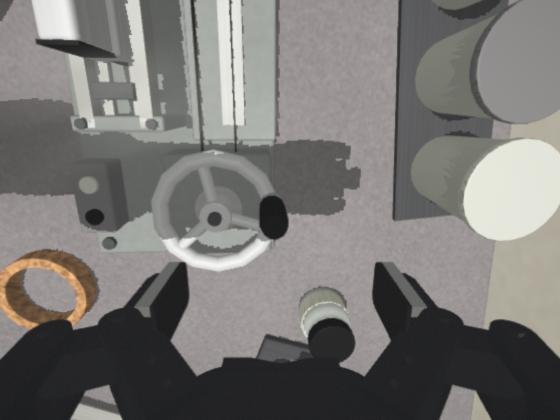

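```bash
python3 -m creep '[[[0.1,-0.28,3.4],0],[[0.1,-0.28,3.4],0],[[0.1,-0.28,3.4],0],[[0,0,0],0]]' |head -2
python3 -m creep '[[[0,0,0],0],[[0,0,0],0],[[0,0,0],0],[[0,0,0],0],[[0,0,0],0],[[0,0,0],0],[[0,0,0],0],[[0,0,0],0]]' 1 30
python3 - <<'E'
from h import *
plan((660.5,-92.5,138))
E
```

```text
time_s: 5.87
tool_pos: [659.7, -97.0, 138.2]
time_s: 6.53
tool_pos: [660.4, -95.9, 143.3]
ee_rot: [0.035, 0.738, 0.673, 0.017]
contact_force: [-4.8, 1.0, 8.6]
gripper_width: 21.8
grasp_force: 29.0
pos [660.4 -95.9 143.3] z [ 0.072 -0.029 -0.997] y [ 0.993 -0.09   0.074] shift cm [ 0.35 -0.06  0.52] rows 1
```

```bash
python3 - <<'E'
from h import *
R=rot(r.get_obs()); p=np.radians(8)-np.radians(30)*np.arange(13); P=50*np.c_[np.cos(p),np.sin(p),0*p]
print((np.diff(P,axis=0)@R/10).round(2).tolist())
E
```

```text
[[-2.59, -0.08, 0.05], [-2.2, -1.36, -0.05], [-1.23, -2.27, -0.14], [0.08, -2.58, -0.19], [1.36, -2.19, -0.19], [2.28, -1.22, -0.14], [2.59, 0.08, -0.05], [2.2, 1.36, 0.05], [1.23, 2.27, 0.14], [-0.08, 2.58, 0.19], [-1.36, 2.19, 0.19], [-2.28, 1.22, 0.14]]
```

```bash
python3 -m creep '[[[-2.6,-0.1,0.05],0],[[-2.2,-1.35,-0.05],0],[[-1.2,-2.25,-0.15],0],[[0.1,-2.6,-0.2],0],[[0,0,0],0]]'
python3 - <<'E'
from h import *
p=np.radians(8-120); plan((611.7+50*np.cos(p),-101.3+50*np.sin(p),138))
E
```

```text
time_s: 6.95
tool_pos: [589.9, -147.2, 143.3]
ee_rot: [0.034, 0.738, 0.673, 0.017]
contact_force: [-2.4, -0.2, 6.6]
gripper_width: 21.5
grasp_force: 29.2
pos [ 589.9 -147.2  143.3] z [ 0.072 -0.027 -0.997] y [ 0.993 -0.091  0.074] shift cm [-0.01  0.27  0.55] rows 1
```

```bash
python3 -m creep '[[[1.4,-2.2,-0.2],0],[[2.3,-1.2,-0.15],0],[[2.6,0.1,-0.05],0],[[2.2,1.35,0.05],0],[[1.2,2.25,0.15],0],[[-0.1,2.6,0.2],0],[[-1.4,2.2,0.2],0],[[-2.3,1.2,0.15],0]]'
python3 -m creep '[[[0,0,0],0]]'
python3 - <<'E'
from h import *
plan((660.5,-93.7,143))
T=r.grab_frame("top"); save(T,"top2"); cv2.imwrite("pics/top2z.png",cv2.resize(T["color"][140:250,165:425],(780,330),interpolation=cv2.INTER_CUBIC))
E
```

```text
time_s: 7.62
tool_pos: [660.7, -94.7, 143.1]
ee_rot: [0.033, 0.737, 0.675, 0.015]
contact_force: [-14.3, -0.7, 20.5]
gripper_width: 21.2
grasp_force: 34.7
time_s: 7.7
tool_pos: [660.7, -103.9, 143.3]
ee_rot: [0.037, 0.74, 0.671, 0.014]
contact_force: [-4.4, -4.2, 10.1]
gripper_width: 21.3
grasp_force: 32.9
pos [ 660.7 -103.9  143.3] z [ 0.07  -0.036 -0.997] y [ 0.993 -0.097  0.074] shift cm [ 1.01 -0.12 -0.01] rows 1
```

```bash
python3 -m creep '[[[-2.6,-0.6,0.05],0],[[-1.95,-1.7,-0.05],0],[[-0.8,-2.45,-0.15],0],[[0.5,-2.5,-0.2],0],[[0,0,0],0],[[0,0,0],0]]'
python3 - <<'E'
from h import *
o=r.get_obs(); d=o["tool_pos"]-np.array([611.7,-101.3,0]); print(np.degrees(np.arctan2(d[1],d[0])),np.hypot(d[0],d[1]))
T=r.grab_frame("top"); save(T,"top3"); cv2.imwrite("pics/top3z.png",cv2.resize(T["color"][140:250,165:425],(780,330),interpolation=cv2.INTER_CUBIC))
R=rot(o); p=np.arctan2(d[1],d[0])-np.radians(15)*np.arange(7); P=50*np.c_[np.cos(p),np.sin(p),0*p]
print((np.diff(P,axis=0)@R/10).round(2).tolist())
E
```

```text
time_s: 8.25
tool_pos: [581.9, -142.1, 143.2]
ee_rot: [0.037, 0.739, 0.672, 0.015]
contact_force: [-6.6, -6.8, 16.7]
gripper_width: 21.2
grasp_force: 33.7
-126.12680317633445 50.51549328055797
[[0.81, -1.02, -0.1], [1.04, -0.78, -0.09], [1.21, -0.48, -0.07], [1.3, -0.15, -0.05], [1.29, 0.19, -0.02], [1.2, 0.51, 0.01]]
```

View pics/top3z.png

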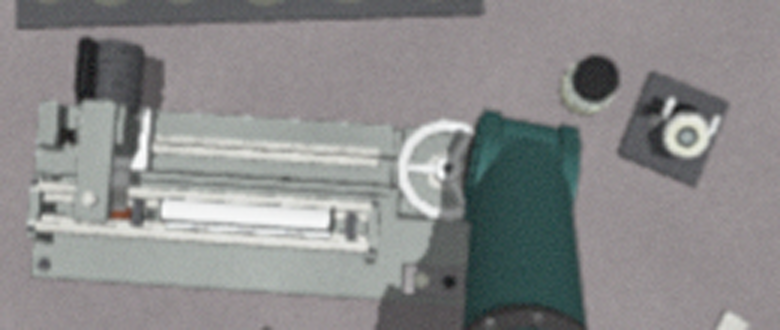

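```bash
python3 -m creep '[[[0.8,-1,-0.1],0],[[1,-0.8,-0.1],0],[[1.2,-0.5,-0.07],0],[[0,0,0],0],[[0,0,0],0]]'
python3 -m creep '[[[0.65,-0.1,-0.02],0],[[0.65,0,-0.02],0],[[0,0,0],0]]'
python3 -m creep '[[[0.6,0.1,0],0],[[0,0,0],0]]'
python3 - <<'E'
from h import *
o=r.get_obs(); d=o["tool_pos"]-np.array([611.7,-101.3,0]); print(np.degrees(np.arctan2(d[1],d[0])),np.hypot(d[0],d[1]))
E
```

```text
time_s: 8.72
tool_pos: [561.1, -105.7, 143.1]
ee_rot: [0.034, 0.738, 0.673, 0.015]
contact_force: [-9.8, 0.7, 23.2]
gripper_width: 21.0
grasp_force: 33.8
time_s: 8.97
tool_pos: [561.0, -100.5, 143.1]
ee_rot: [0.037, 0.74, 0.671, 0.012]
contact_force: [-10.0, -12.5, 19.3]
gripper_width: 21.1
grasp_force: 33.6
time_s: 9.13
tool_pos: [561.1, -99.8, 143.1]
ee_rot: [0.038, 0.742, 0.67, 0.01]
contact_force: [-12.1, -20.5, 19.0]
gripper_width: 21.0
grasp_force: 33.2
178.30949415870367 50.668833709889896
```

```bash
python3 -m creep '[[[0,0,0],0],[[0,0,0],0],[[0,0,0],0]]' | head -4
python3 -m creep '[[[0,0,0],0],[[0,0,0],0],[[0,0,0],0],[[0,0,0],0],[[0,0,0],0],[[0,0,0],0]]' 0
python3 -m creep '[[[0,0,-3],0],[[0,0,-3],0],[[0,0,-3],0],[[0,0,-3],0],[[0,0,0],0]]'
python3 - <<'E'
from h import *
plan((559,117,265))
E
```

```text
time_s: 9.38
tool_pos: [561.0, -99.9, 143.1]
ee_rot: [0.038, 0.742, 0.669, 0.01]
contact_force: [-12.3, -20.2, 20.2]
time_s: 9.88
tool_pos: [566.8, -85.2, 140.4]
ee_rot: [0.036, 0.738, 0.674, 0.018]
contact_force: [1.2, -0.3, 0.1]
gripper_width: 85.0
grasp_force: 0.0
time_s: 10.3
tool_pos: [561.0, -82.6, 265.8]
ee_rot: [0.04, 0.738, 0.674, 0.021]
contact_force: [0.5, -0.2, -0.7]
gripper_width: 85.4
grasp_force: 0.0
pos [561.  -82.6 265.8] z [ 0.085 -0.03  -0.996] y [ 0.992 -0.089  0.087] shift cm [19.86 -1.99 -0.53] rows 5
```

```bash
python3 -m creep '[[[3.97,-0.4,-0.1],0],[[3.97,-0.4,-0.1],0],[[3.97,-0.4,-0.1],0],[[3.97,-0.4,-0.1],0],[[3.97,-0.4,-0.1],0],[[0,0,0],0],[[0,0,0],0]]'
python3 - <<'E'
from h import *
f=r.grab_frame("wrist"); save(f,"w3")
print(proj(f,[(566,206,160),(551,29,160),(559,117,160),(570,117,160),(548,117,160)]).round())
plan((559,117,145))
E
```

```text
time_s: 10.88
tool_pos: [555.1, 121.1, 258.5]
ee_rot: [0.035, 0.735, 0.676, 0.018]
contact_force: [1.1, -0.3, 0.4]
gripper_width: 85.5
grasp_force: 0.0
[[275.  89.]
 [276. 317.]
 [276. 217.]
 [291. 215.]
 [261. 218.]]
pos [555.2 118.1 258.4] z [ 0.073 -0.03  -0.997] y [ 0.993 -0.087  0.076] shift cm [ 0.19 -0.47 11.34] rows 3
```

View pics/w3.png

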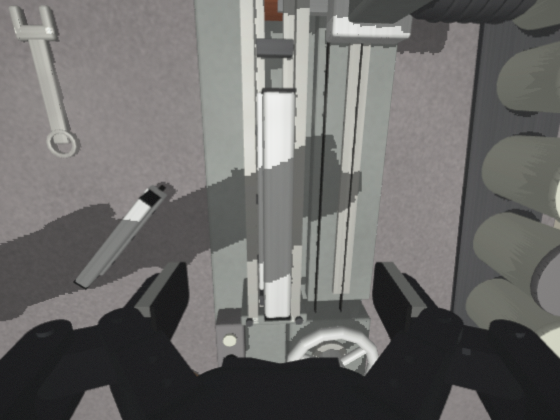

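```bash
python3 -m creep '[[[0.07,-0.1,3.75],0],[[0.07,-0.1,3.75],0],[[0.07,-0.1,3.75],0],[[0,0,0],0],[[0,0,0],0]]'
python3 -m creep '[[[0,0,0],0],[[0,0,0],0],[[0,0,0],0],[[0,0,0],0],[[0,0,0],0],[[0,0,0],0],[[0,0,0],0],[[0,0,0],0]]' 1 80
python3 - <<'E'
from h import *
plan((561,117,246))
E
```

```text
time_s: 11.35
tool_pos: [559.9, 113.3, 145.1]
ee_rot: [0.035, 0.739, 0.673, 0.015]
contact_force: [0.2, 0.1, 0.6]
gripper_width: 85.7
grasp_force: 0.0
time_s: 12.02
tool_pos: [560.5, 116.0, 148.5]
ee_rot: [0.035, 0.738, 0.673, 0.017]
contact_force: [-4.6, 0.4, 12.9]
gripper_width: 21.3
grasp_force: 76.9
pos [560.5 116.  148.5] z [ 0.073 -0.029 -0.997] y [ 0.993 -0.09   0.075] shift cm [-0.12  0.77 -9.72] rows 3
```

```bash
python3 -m creep '[[[0,0.07,-1],0],[[0,0.07,-1],0],[[0,0.07,-1],0]]'
python3 -m creep '[[[0,0.15,-2],0],[[0,0.15,-2],0],[[0,0.15,-2],0],[[0,0.15,-2],0],[[0,0.15,-2],0],[[0,0.15,-2],0],[[0,0.15,-2],0],[[0,0,0],0]]'
python3 - <<'E'
from h import *
a=np.radians(-23.5); plan((650*np.cos(a),650*np.sin(a),420))
S=r.grab_frame("scene"); save(S,"s4"); cv2.imwrite("pics/s4z.png",cv2.resize(S["color"][130:290,160:400],(720,480),interpolation=cv2.INTER_CUBIC))
E
```

```text
time_s: 12.27
tool_pos: [560.3, 116.3, 177.2]
ee_rot: [0.036, 0.738, 0.674, 0.017]
contact_force: [0.3, -0.1, -3.6]
gripper_width: 21.0
grasp_force: 80.1
time_s: 12.93
tool_pos: [563.7, 120.2, 321.9]
ee_rot: [0.038, 0.738, 0.673, 0.022]
contact_force: [1.9, 0.1, -2.6]
gripper_width: 20.9
grasp_force: 80.4
pos [563.7 120.2 321.9] z [ 0.083 -0.027 -0.996] y [ 0.992 -0.091  0.085] shift cm [-37.65   7.48  -8.48] rows 10
```

View pics/s4z.png

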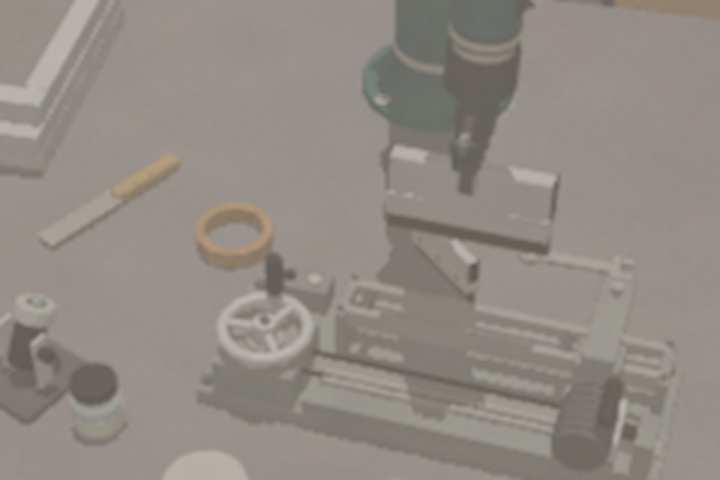

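```bash
python3 -m creep '[[[-2,0.4,-0.4],0],[[-3.8,0.75,-0.85],0],[[-3.8,0.75,-0.85],0],[[-3.8,0.75,-0.85],0],[[-3.8,0.75,-0.85],0],[[-3.8,0.75,-0.85],0],[[-3.8,0.75,-0.85],0],[[-3.8,0.75,-0.85],0]]' |head -2
python3 -m creep '[[[-3.8,0.75,-0.85],0],[[-3.8,0.75,-0.85],0],[[-2,0.4,-0.4],0],[[0,0,0],6],[[0,0,0],6],[[0,0,0],6.4],[[0,0,0],0]]' |head -3
python3 -m creep '[[[0,0,-2],0],[[0,0,-4],0],[[0,0,-4],0],[[0,0,-4],0],[[0,0,-4],0],[[0,0,-4],0],[[0,0,-4],0],[[0,0,-4],0]]' |head -3
python3 -m creep '[[[0,0,-4],0],[[0,0,-4],0],[[0,0,-4],0],[[0,0,-4],0],[[0,0,-3],0],[[0,0,0],0]]'
cat >> h.py <<'E'
def st():
    o=r.get_obs(); R=rot(o); z=R[:,2]; p=o["tool_pos"]
    print("t",o["time_s"],"pos",np.round(p,1),"az",np.degrees(np.arctan2(p[1],p[0])).round(1),"tilt",np.degrees(np.arccos(-z[2])).round(1),"tiltaz",np.degrees(np.arctan2(z[1],z[0])).round(1),"y",R[:,1].round(3),"xz",R[2,0].round(3),"q",np.round(o["joint_positions"],2))
E
python3 -c "
from h import *
st()"
```

```text
time_s: 13.65
tool_pos: [584.8, -169.9, 389.6]
time_s: 14.23
tool_pos: [593.6, -264.7, 413.3]
ee_rot: [0.031, 0.837, 0.546, 0.022]
time_s: 14.9
tool_pos: [571.7, -255.6, 715.4]
ee_rot: [0.032, 0.835, 0.548, 0.022]
time_s: 15.4
tool_pos: [546.2, -245.7, 875.9]
ee_rot: [0.051, 0.835, 0.547, 0.035]
contact_force: [-0.8, -0.3, -1.8]
gripper_width: 21.2
grasp_force: 81.6
t 15.4 pos [ 546.2 -245.7  875.9] az -24.2 tilt 7.0 tiltaz -22.3 y [ 0.91  -0.396  0.123] xz 0.003 q [ 0.2   0.31  0.3   0.65 -0.11  2.07  0.01]
```

```bash
python3 -m creep '[[[0,0,-4],0],[[0,0,-4],0],[[0,0,-4],0],[[0,0,-4],0],[[0,0,-4],0],[[0,0,-4],0],[[0,0,-4],0],[[0,0,0],0]]' |head -2
python3 -c "
from h import *
st()"
```

```text
time_s: 16.07
tool_pos: [454.5, -207.0, 980.9]
t 16.0667 pos [ 454.5 -207.   980.9] az -24.5 tilt 18.7 tiltaz -23.1 y [ 0.867 -0.381  0.32 ] xz 0.004 q [ 0.01  0.15  0.49  0.6  -0.11  2.07  0.  ]
```

```bash
python3 -m creep '[[[0,0,-4],0],[[0,0,-4],0],[[0,0,-4],0],[[0,0,-4],0],[[0,0,-4],0],[[0,0,0],0]]' |head -2
python3 - <<'E'
from h import *
st()
# camera azimuth: dark base plate in rectified views of bench plane z=12
for n,c0 in (("top",(391,183)),("w1",(281,166))):
    f=load(n); im=cv2.cvtColor(f["color"],cv2.COLOR_BGR2GRAY)
    g=np.array([[(640+ (100-i)), -370+(100-j),12] for i in range(200) for j in range(200)],float)
    p=proj(f,g).astype(np.float32).reshape(200,200,2)
    w=cv2.remap(im,p[...,0],p[...,1],cv2.INTER_LINEAR); cv2.imwrite(f"pics/rect_{n}.png",w)
    m=(w<85).astype(np.uint8); m=cv2.morphologyEx(m,cv2.MORPH_OPEN,np.ones((5,5)))
    k,l,s,c=cv2.connectedComponentsWithStats(m); i=1+np.argmax(s[1:,4]-5*np.hypot(*(c[1:]-100).T)**1.5)
    cn=cv2.findContours((l==i).astype(np.uint8),0,2)[0][0]; print(n,cv2.minAreaRect(cn),s[i])
a=cv2.imread("pics/rect_top.png");b=cv2.imread("pics/rect_w1.png");cv2.imwrite("pics/rect.png",cv2.resize(np.hstack([a,b]),(800,400)))
E
```

```text
time_s: 16.57
tool_pos: [391.5, -176.6, 1033.0]
t 16.5667 pos [ 391.5 -176.6 1033. ] az -24.3 tilt 25.3 tiltaz -22.8 y [ 0.83  -0.36   0.427] xz 0.004 q [-0.54  0.05  1.    0.6  -0.07  2.07 -0.01]
top ((84.33809661865234, 89.06027221679688), (45.97373962402344, 26.08798599243164), 81.67434692382812) [ 71  65  30  46 817]
w1 ((51.0, 62.5), (125.0, 102.0), 90.0) [   0    0  103  126 7716]
```

View pics/rect.png

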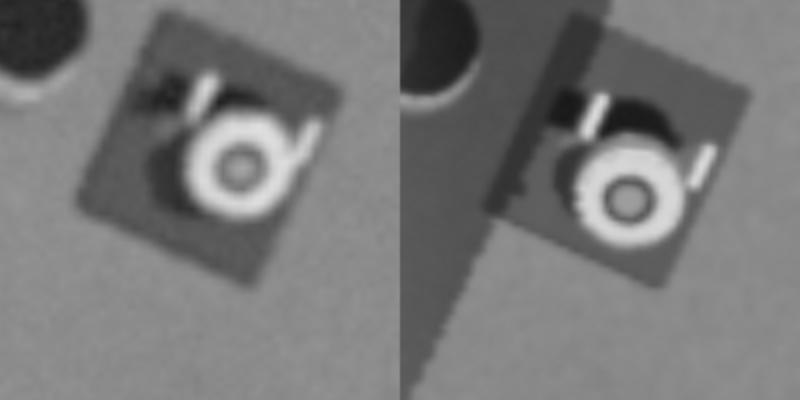

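```bash
cat >> h.py <<'E'
a=np.radians(24.5);b=np.radians(62)
C=np.array([-np.cos(b)*np.cos(a),np.cos(b)*np.sin(a),np.sin(b)]); L=np.array([640,-366,105.]); F=L+120*C
def goal(back,off=88,lat=0):
    R=rot(r.get_obs()); P=F+back*C-R@np.array([lat,0,off]); print("F",F.round(),"goal",P.round(1),"angles z,y",np.degrees(np.arccos(-R[:,2]@C)).round(1),np.degrees(np.arccos(abs(R[:,0]@np.array([np.sin(a),np.cos(a),0])))).round(1)); plan(P)
E
python3 -c "
from h import *
goal(120)"
```

```text
F [ 589. -343.  211.] goal [ 502.8 -304.7  396.5] angles z,y 2.8 1.2
pos [ 391.5 -176.6 1033. ] z [ 0.394 -0.165 -0.904] y [ 0.83  -0.36   0.427] shift cm [ -7.64 -13.35  64.06] rows 17
```

```bash
python3 -m creep '[[[-0.25,-0.4,2],0],[[-0.45,-0.8,3.8],0],[[-0.45,-0.8,3.8],0],[[-0.45,-0.8,3.8],0],[[-0.45,-0.8,3.8],0],[[-0.45,-0.8,3.8],0],[[-0.45,-0.8,3.8],0],[[0,0,0],0]]' |head -2
python3 -c "
from h import *
st();goal(120)"
```

```text
time_s: 17.23
tool_pos: [429.5, -227.8, 765.5]
t 17.2333 pos [ 429.5 -227.8  765.5] az -27.9 tilt 23.1 tiltaz -25.1 y [ 0.844 -0.366  0.393] xz -0.01 q [-0.73 -0.28  0.74  1.46  0.34  1.51 -0.34]
F [ 589. -343.  211.] goal [ 506.2 -304.6  397.8] angles z,y 4.9 1.0
pos [ 429.5 -227.8  765.5] z [ 0.356 -0.167 -0.92 ] y [ 0.844 -0.366  0.393] shift cm [-3.58 -5.17 37.82] rows 10
```

```bash
python3 -m creep '[[[-0.3,-0.45,3.15],0],[[-0.3,-0.45,3.15],0],[[-0.3,-0.45,3.15],0],[[-0.3,-0.45,3.15],0],[[-0.3,-0.45,3.15],0],[[-0.3,-0.45,3.15],0],[[-0.3,-0.45,3.15],0],[[-0.3,-0.45,3.15],0]]' |head -2
python3 -m creep '[[[-0.3,-0.45,3.15],0],[[-0.3,-0.45,3.15],0],[[-0.3,-0.45,3.15],0],[[-0.3,-0.45,3.15],0],[[0,0,0],0],[[0,0,0],0]]'
python3 - <<'E'
from h import *
st();goal(120)
S=r.grab_frame("scene"); save(S,"s5"); T=r.grab_frame("top"); save(T,"t5")
o=r.get_obs();R=rot(o);p=o["tool_pos"]
E_=[p+R@np.array([x,0,88]) for x in (-90,0,90)]
ps=proj(S,E_); pt=proj(T,E_); print(ps.round(),pt.round())
c=ps[1].astype(int); print(c-[60,60])
a_=cv2.resize(S["color"][c[1]-60:c[1]+60,c[0]-60:c[0]+60],(480,480),interpolation=cv2.INTER_CUBIC)
cv2.imwrite("pics/s5z.png",a_)
E
```

```text
time_s: 17.9
tool_pos: [494.0, -280.0, 541.2]
time_s: 18.4
tool_pos: [512.5, -292.2, 448.6]
ee_rot: [0.174, 0.817, 0.538, 0.116]
contact_force: [-0.6, -0.5, -2.3]
gripper_width: 20.8
grasp_force: 81.1
t 18.4 pos [ 512.5 -292.2  448.6] az -29.7 tilt 24.2 tiltaz -23.1 y [ 0.838 -0.361  0.409] xz 0.001 q [-0.62  0.17  1.25  1.97 -0.35  0.73  0.4 ]
F [ 589. -343.  211.] goal [ 504.3 -305.1  397.2] angles z,y 3.9 1.2
pos [ 512.5 -292.2  448.6] z [ 0.376 -0.161 -0.912] y [ 0.838 -0.361  0.409] shift cm [-1.52 -2.31  4.59] rows 2
[[167. 145.]
 [188. 155.]
 [209. 164.]] [[434. 215.]
 [402. 203.]
 [369. 190.]]
[127  94]
```

View pics/s5z.png

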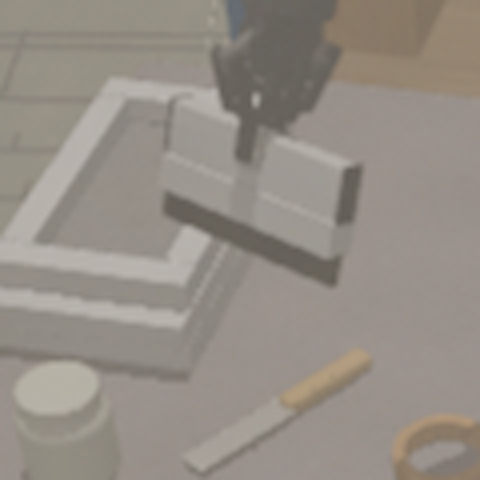

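```bash
python3 -m creep '[[[-0.5,-0.77,1.6],0],[[-0.5,-0.77,1.6],0],[[-0.5,-0.77,1.6],0],[[0,0,2],0],[[0,0,2],0],[[0,0,2],0],[[0,0,0],0],[[0,0,0],0]]' |head -4
python3 - <<'E'
from h import *
st();goal(0,89,2)
E
```

```text
time_s: 19.17
tool_pos: [530.2, -311.7, 342.7]
ee_rot: [0.175, 0.815, 0.54, 0.119]
contact_force: [0.4, 0.0, -3.5]
t 19.1667 pos [ 530.2 -311.7  342.7] az -30.5 tilt 24.5 tiltaz -22.2 y [ 0.838 -0.356  0.414] xz 0.005 q [-0.26  0.32  0.94  2.07 -0.7   0.56  0.75]
F [ 589. -343.  211.] goal [ 553.8 -330.6  292. ] angles z,y 3.7 1.7
pos [ 530.2 -311.7  342.7] z [ 0.383 -0.156 -0.91 ] y [ 0.838 -0.356  0.414] shift cm [-0.85  0.55  5.82] rows 2
```

```bash
python3 -m creep '[[[-0.17,0.11,1.16],0],[[-0.17,0.11,1.16],0],[[-0.17,0.11,1.16],0],[[-0.17,0.11,1.16],0],[[-0.17,0.11,1.16],0],[[0,0,0],0],[[0,0,0],0],[[0,0,0],0]]'
python3 - <<'E'
from h import *
st();goal(0,89,2)
S=r.grab_frame("scene"); save(S,"s6"); T=r.grab_frame("top"); save(T,"t6")
o=r.get_obs();R=rot(o);p=o["tool_pos"]
E_=[p+R@np.array([x,0,89]) for x in (-90,0,90)]
print(proj(S,E_+[F]).round(1),proj(T,E_).round(1))
b=cv2.resize(S["color"][140:260,130:250],(480,480),interpolation=cv2.INTER_CUBIC)
t=cv2.resize(T["color"][160:240,170:250],(320,320),interpolation=cv2.INTER_CUBIC)
cv2.imwrite("pics/s6z.png",np.hstack([b,cv2.copyMakeBorder(t,0,160,0,0,0)]))
E
```

```text
time_s: 19.83
tool_pos: [552.5, -331.7, 292.4]
ee_rot: [0.176, 0.815, 0.539, 0.119]
contact_force: [-0.0, 0.1, -3.6]
gripper_width: 20.7
grasp_force: 81.1
t 19.8333 pos [ 552.5 -331.7  292.4] az -31.0 tilt 24.5 tiltaz -22.4 y [ 0.837 -0.358  0.414] xz 0.005 q [-0.1   0.41  0.79  2.06 -0.86  0.49  0.9 ]
F [ 589. -343.  211.] goal [ 553.8 -330.4  291.9] angles z,y 3.6 1.5
pos [ 552.5 -331.7  292.4] z [ 0.383 -0.158 -0.91 ] y [ 0.837 -0.358  0.414] shift cm [0.17 0.05 0.08] rows 1
[[158.7 188.3]
 [178.1 198. ]
 [198.4 208.1]
 [178.7 198.6]] [[426.5 207.8]
 [398.4 196.9]
 [370.5 186. ]]
```

View pics/s6z.png

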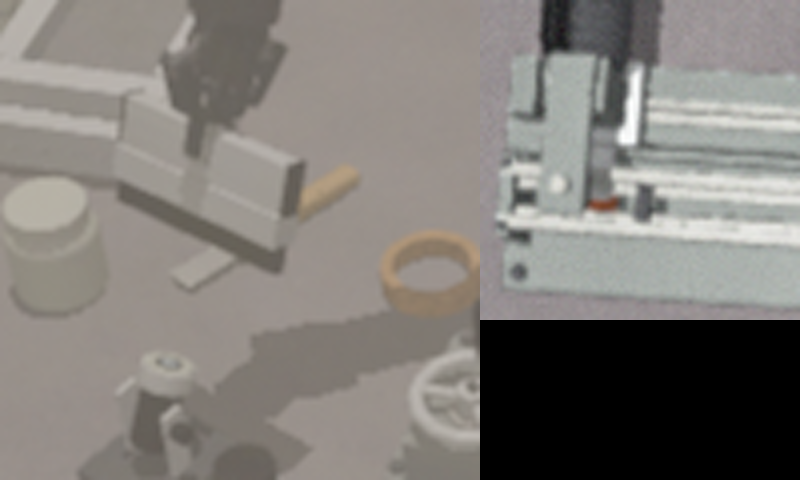

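```bash
python3 -m creep '[[[0.1,0,0],0],[[0,0,0],0],[[0,0,0],0],[[0,0,0],0]]' | head -3; python3 - <<'E'
from h import *
o=r.get_obs(); print(np.abs(o["qd"]).max()); print(r.finish_job())
E
```

```text
time_s: 20.27
tool_pos: [551.9, -330.8, 290.2]
ee_rot: [0.174, 0.816, 0.539, 0.118]
0.003646075445424447
the job is handed in; nothing more can be done
None
```

I handed the job in at about 20 s, with the head wound to its park stop and the squeegee held still with the middle of its edge about 4 mm from the focus point; blade and edge are within about 4° and 2° of the lens directions by my measurements, and the hand-in returned no verdict.

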